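# Lock the hatch stud of a pottery wheel

### The job

The service hatch of the tabletop pottery wheel is closed but its brass slotted stud is not fastened. Take the orange-handled key out of its wooden stand, put its blade in the slot, press the stud in against its spring and turn it clockwise until it locks in its catch with the slot in line with the green marks; feel your way and never lean on the machine with more than about 25 newtons. Then stand the key fully back in its hole, let go, and leave the bowl, mug and vase where they are.

Things in the scene. Friction and masses are not known exactly. Their poses are not given: they have to be found in the camera images.
- wheel: Tabletop pottery wheel, fixed: grey housing 300 (x) x 340 (y) x 110 mm high, with a round wheel head (180 mm dia, top 140 mm above the table). Origin: centre of the underside; x to its rear, y to its left, z up. An aluminium hatch 100 x 100 mm lies in the front left corner of its top.
- hatch (a point): Centre of the hatch's top face, 112 mm above the table, on the stud's axis; axes as the wheel's. The stud stands here in a round well of 36 mm dia, 27 mm deep. Red marks lie along hatch x, green marks along hatch y. The stud only slides down and turns. Its bottom stop lies 7 to 21 mm below its unpressed height, different each time and not known before; on the stop force rises about 20 N per mm.
- stud_top (a point): Centre of the top of the stud's round brass head (30 mm dia), 8 mm above the hatch when not pressed; z up, x along the slot (either way). Slot: right across the head, 5 mm wide, 5 mm deep. Pressing takes about 4 N at first and 0.35 N more per mm (6 to 12 N at the stop). Only in the last 2 mm above the bottom stop can it turn past a ridge; pressed less, it blocks at about 0.55 rad.
- stud (a joint): Turn of the stud, rad, growing clockwise seen from above; 0: slot along the red marks, 1.57: along the green marks. Starts loose at 0.2 to 0.45. The catch spans 1.41 to the end stop at 1.70: let go there, the head springs up 3 mm and cannot turn back; let go before, it is not locked. Turning takes up to 0.1 N m.
- key_grip (a point): Centre of the key's orange grip, a block 30 (key x) x 16 (key y) x 45 mm high, 62.5 mm above the blade's end; z up. The key, 85 mm tall and about 120 g, stands upright in its stand. Under the grip: a collar 36 mm dia, 5 mm thick, underside 35 mm above the blade's end; then a shaft of 16 mm dia.
- key_tip (a point): Centre of the lower end of the key's flat blade: 18 mm wide (along key x), 3 mm thick (key y), 9 mm long; axes as key_grip. A half turn of the key makes no difference.
- key_stand: Wooden block 80 x 80 x 50 mm, fixed to the table, with a round hole 27 mm wide and 45 mm deep in the middle of its top. Origin: centre of the underside. The key stands in the hole with its collar resting on the top, blade end 15 mm above the table.
- bowl: Terracotta bowl, 110 mm wide, 50 mm high, loose on the wheel head. Origin: centre of the underside.
- mug: Blue mug, 80 mm wide, 90 mm high, loose on the table. Origin: centre of the underside.
- vase: White vase, 84 mm wide, 115 mm high, loose on the table. Origin: centre of the underside.
There are look-alikes about, which are no part of the job. Leave any turquoise look-alike of the key_stand alone.

How it is judged:
On the way, in this order (a step that is already met when the one before it is completed fails the run):
1. the key is lifted out of its stand (z of key_tip in the frame of key_stand above 0.055 m), for 0.1 s.
2. with the key's blade at the stud, the stud is turned into its catch (value of joint stud above 1.41 rad and distance between key_tip and stud_top below 0.02 m), for 0.1 s.
At the end, for the whole second after the job is handed in: The stud rests in its catch (turn above 1.40 rad), and the key stands upright (within 0.12 rad) and released in the hole of its stand, collar down on the block (blade end within 4 mm of its first height and 10 mm of the hole's axis) (value of joint stud above 1.4 rad and velocity of joint stud below 0.05 rad/s and horizontal distance between key_tip and key_stand below 0.01 m and z of key_tip in the frame of key_stand below 0.019 m and angle between key_grip's own z axis and vertical below 0.12 rad); the robot touches nothing.
It fails at once if the key or the robot bears on the pottery wheel with more than 35 N (contact force between wheel and key above 35 N or contact force between wheel and the fingers above 35 N or contact force between wheel and the arm above 35 N).
It fails at once if the bowl, mug or vase is moved by more than 20 mm (distance of any of bowl, mug, vase from where it was at the start of the episode above 0.02 m).
It also fails if it takes over 72 s, if anything falls off the work surface, if the arm or the gripper's body presses on something with over 40 N, if the wrist force passes 120 N, or if a joint passes its speed limit or range.

### The arm

A 6-joint arm with a two-finger parallel gripper is mounted at the origin on the work surface. World frame = base frame: x ahead of the robot, y to its left, z up, the work surface at z = 0. Lengths are in m, angles in rad, forces in N, time in s.
With the tool pointing down it reaches from about 0.325 to 1 m from the base axis. Payload 5.1 kg.
Tool frame: the origin (TCP) lies at the very end of the fingers, on their centre line; the grasp point (between the pads) lies 19 mm behind it (robot.grip_point_offset is the distance from the TCP to the grasp point, in m); z points along the fingers, y is the line along which they close (so a half turn about z gives the same grasp; the last joint's range is limited). The gripper opens to 85 mm and grips with 20 to 120 N. Pads are 22 mm wide; open, the fingers measure 114 mm over their backs; the gripper's body (76 mm by 85 mm) begins 54 mm behind the grasp point. The pads swing forward as they close: fully open they stand 13 mm farther back than shut.
Start: joints at [-1.263, 0.124, 1.65, -0, 1.367, -0.083], TCP at [0.248, -0.601, 0.231] pointing down, gripper open.
Joint ranges: [-2.61, 2.61], [-1.02, 2.33], [0.03, 2.71], [-1.35, 4.49], [0.32, 2.68], [-2.91, 2.91]. Speed limits (rad/s): [2.57, 2.57, 3.14, 3.14, 3.14, 3.14].

### API

Orientations are given as a rotation vector (axis times angle).
In Python, from bench import robot gives the robot as it stands. The module is installed in compiled form; this text tells all that it offers.
- The arm moves only by the tool carry_out, never from a script. Its argument "series" is a list of rows, each a list of 5 numbers: the finger opening in mm, from 0 to 85.4, then the shift along the tool's x, y, z in mm, then the turn about the tool's z in degrees. A call has exactly 10 rows; each row shifts and turns the commanded pose from where the row before left it, along the tool's axes as they then stand; what a row does not reach is not made up. A row lasts 1/12 s, in which the tool goes at most 41.7 mm and 7.16 degrees, less where a joint would pass 70% of its speed; a pose out of reach is approached as far as the arm can. A call with a gripper value outside its range is refused whole. The fingers move at their own pace and stop on an object; "newtons" is the grip in N (left out, the last holds). Time passes only in rows, so rows that do not move let the fingers close, or fill a call up. It gives the time, the measured TCP pose, the force and the opening at its end, in the units of the state.
- robot.sense(): the state, without advancing time (a new reading comes with each control period).
- robot.camera(name): name is "scene" or "top" or "wrist"; returns a dict with "color" (384x512x3 uint8, red, green, blue), "range_z" (384x512 float32, m along the optical axis (not along the pixel's ray), 0 where there is no reading), "mtx" (3x3 intrinsics, pixels), "rvec" (rotation vector, rad) and "tvec" (3), from world to camera coordinates, as OpenCV has them. Camera axes: x right, y down, z forward; pixel columns grow to the right and rows downward; lengths in m; the calibration is good to about 2 mm. The wrist camera is an equidistant fisheye: a pixel r from the principal point sees the ray r / f radians off the axis. A picture is of the moment at which its call begins.
- robot.job_done(): hands the job in, once; it reports no verdict.
Trained networks look in a picture, given as the dict that the camera call returned (one of the last four; its "shot" number tells which), for a name from the list of things; names that differ only in an ending like _2 or _b are one class to them, and where a whole thing is asked for, a point or a joint stands for the part that bears it (a point fixed in the world has none). Each returns a list of dicts, best first, with "p" (0 to 1); they miss things now and then, are a little off and sometimes report something else, mostly with a low value. They report only what shows in the picture. A call takes as long as a camera call. They do not tell look-alikes from the thing itself.
- robot.boxes_of(picture, thing): "at" ([x, y, z] in m, in world coordinates, good to about 4 mm: the middle of the surface that is visible of it).
- robot.regions_of(picture, thing): "region" (384x512 bool, what is visible of it).
The state is a dict: "time": time; "qpos": joint angles; "dq": joint speeds; "joint_torque": joint torques, N m; "ee_pos": TCP position; "tcp_rot": TCP orientation; "contact_force": force on the tool from outside, world axes, zero at the start; "ft_torque": the same for the moment, N m; "opening": finger opening in m.
Only numpy, scipy, OpenCV 4.12 (cv2) and the standard library are available. Lean on these libraries where they do the work, as an engineer would, in place of code of your own. Each camera call takes 0.05 s, during which the arm holds its last target. There are 200 camera calls.

## Working session

There is one attempt and no reset: what is moved stays moved. The work goes in short steps, Python scripts to look and compute and a tool call to move; the robot and the scene stay as the last step left them, time stands still between calls to the robot, and variables do not carry over. Pictures are saved under pics/ and viewed, on a budget of 10 in all, crops included, one or two more only if the job needs it, and the job is handed in when it is done.

Besides the shell and the picture viewer there is one more tool, called after ">>>" as a command line: name --pt "numbers of a row" for each row, then --argument value for the rest. carry_out: Moves the arm, as the interface text tells. Its arguments: {"type":"object","properties":{"series":{"type":"array","items":{"type":"array","items":{"type":"number"}}},"newtons":{"type":"number"}},"required":["series"]}

```bash
mkdir -p pics; cat > h.py <<'E'
import numpy as np, cv2
from scipy.spatial.transform import Rotation as R
from bench import robot
def world(pic, mask_or_px):
    """points (N,3) for pixels (v,u) arrays"""
    v,u=mask_or_px; z=pic["range_z"][v,u]; K=pic["mtx"]
    ok=z>0; v,u,z=v[ok],u[ok],z[ok]
    c=np.stack([(u-K[0,2])/K[0,0]*z,(v-K[1,2])/K[1,1]*z,z],1)
    Rm=R.from_rotvec(np.ravel(pic["rvec"])).as_matrix()
    return (c-np.ravel(pic["tvec"]))@Rm
def proj(pic,p):
    return cv2.projectPoints(np.array([p],float),np.array(pic["rvec"],float),np.array(pic["tvec"],float),pic["mtx"],None)[0].ravel()
E
python3 - <<'E'
from h import *
ims=[]
for n in ["scene","top"]:
    p=robot.camera(n)
    ims.append(p["color"])
    for t in ["key_grip","key_stand","stud","wheel","bowl","mug","vase"]:
        for d in robot.boxes_of(p,t)[:4]:
            print(n,t,np.round(d["at"],3),round(d["p"],2),np.round(proj(p,d["at"])))
for n,i in zip(["scene","top"],ims): cv2.imwrite(f"pics/{n}0.png",cv2.cvtColor(cv2.resize(i,(800,600)),cv2.COLOR_RGB2BGR))
print(robot.sense())
E
```

```text
scene key_stand [ 0.462 -0.333  0.05 ] 0.94 [138. 215.]
scene key_stand [ 0.443 -0.207  0.05 ] 0.78 [179. 205.]
scene key_stand [ 0.442 -0.49   0.048] 0.66 [ 85. 217.]
scene key_stand [ 0.319 -0.343  0.053] 0.59 [136. 184.]
scene wheel [0.676 0.089 0.11 ] 0.87 [291. 235.]
scene bowl [0.618 0.044 0.171] 0.69 [271. 206.]
scene mug [ 0.648 -0.258  0.057] 0.9 [163. 258.]
scene vase [0.588 0.532 0.064] 0.81 [418. 204.]
scene vase [0.673 0.092 0.111] 0.71 [292. 233.]
top key_stand [ 0.416 -0.207  0.046] 0.64 [334. 224.]
top key_stand [ 0.409 -0.481  0.047] 0.61 [425. 226.]
top stud [0.5   0.189 0.122] 0.65 [201. 191.]
top wheel [0.561 0.111 0.109] 0.74 [229. 171.]
top bowl [0.644 0.04  0.16 ] 0.63 [253. 140.]
top bowl [0.559 0.11  0.109] 0.36 [229. 172.]
top mug [ 0.638 -0.255  0.034] 0.91 [348. 153.]
top vase [0.562 0.533 0.069] 0.68 [ 89. 173.]
{'time': 0.8, 'qpos': array([-1.26261839e+00,  1.23763607e-01,  1.65029812e+00, -2.30263264e-05,
        1.36750390e+00, -8.26092188e-02]), 'dq': array([ 0.00238665, -0.00071767,  0.00042441, -0.00110436,  0.00063715,
       -0.00074706]), 'joint_torque': array([-5.19467303e-04, -4.23545372e+01, -3.65736401e+01, -1.05275681e-04,
        3.77345341e-04, -9.06708777e-06]), 'ee_pos': array([ 0.24755354, -0.60099966,  0.2313469 ]), 'tcp_rot': array([ 3.08178208e+00,  6.09949963e-01, -3.04220193e-05]), 'contact_force': array([ 0.22303583, -0.17149374, -0.21274732]), 'ft_torque': array([ 0.0345532 ,  0.01080399, -0.01150164]), 'opening': 0.08592844986921809}
```

View pics/top0.png

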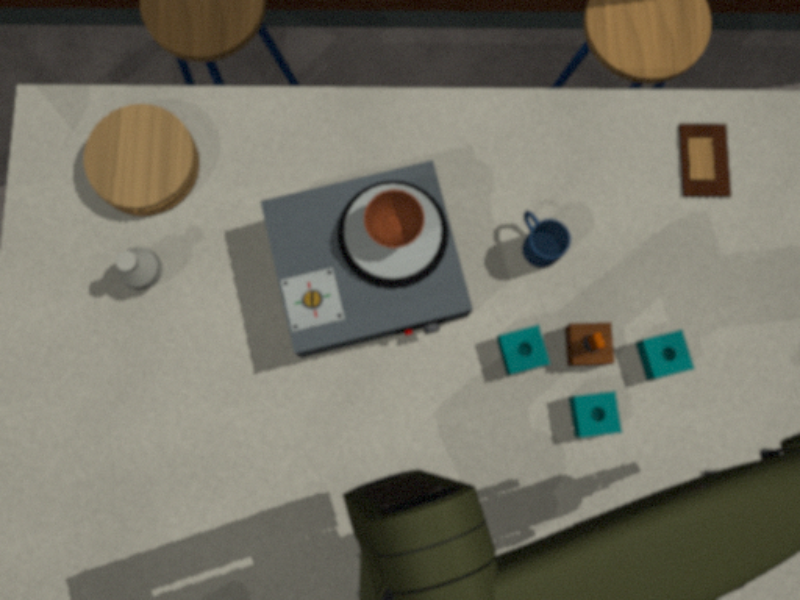

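View pics/scene0.png

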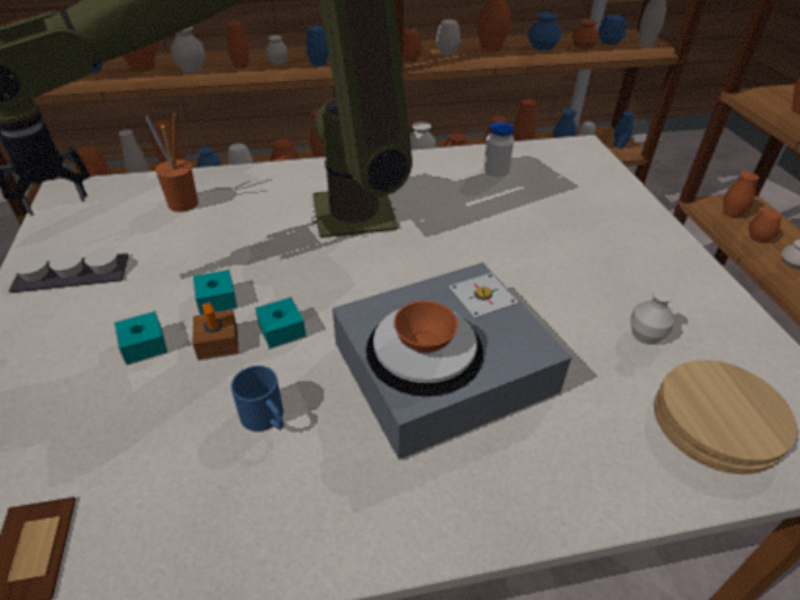

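The four stand candidates in the top view (800x600 pixels) are turquoise at (525,350), (665,355) and (595,413), and brown wood at (590,343) holding the orange key. The brown one fits the description. I'll check it in an enlarged crop and measure the key and the hatch.

```bash
python3 - <<'E'
from h import *
p=robot.camera("top"); c=p["color"]
hsv=cv2.cvtColor(c,cv2.COLOR_RGB2HSV)
def rep(name,m,zlo,zhi):
    P=world(p,np.nonzero(m)); P=P[(P[:,2]>zlo)&(P[:,2]<zhi)]
    r=cv2.minAreaRect((P[:,:2]*1000).astype(np.float32)); print(name,len(P),np.round(P.mean(0),4),np.round(np.median(P[:,2]),4),np.round(r[0],1),np.round(r[1],1),round(r[2],1))
roi=np.zeros(c.shape[:2],bool); roi[195:245,355:400]=1
S=hsv[...,1];H=hsv[...,0];V=hsv[...,2]
rep("orange",roi&(H<15)&(S>180)&(V>100),.08,.12)
rep("orange all",roi&(H<15)&(S>150)&(V>60),.085,.12)
rep("stand",roi&(H<20)&(S>80),.04,.056)
rep("all stand",roi,.04,.056)
rep("all high",roi,.085,.12)
roi2=np.zeros_like(roi); roi2[100:230,160:305]=1
rep("housing",roi2,.1,.1145)
roi3=np.zeros_like(roi); roi3[160:220,175:225]=1
rep("hatch white",roi3&(S<60)&(V>120),.1,.12)
rep("stud brass",roi3&(H>15)&(H<35)&(S>90),.1,.14)
rep("red",roi3&((H<8)|(H>172))&(S>90),.1,.14)
rep("green",roi3&(H>40)&(H<90)&(S>60),.1,.14)
a=cv2.resize(c[160:220,172:232],(400,400),interpolation=cv2.INTER_CUBIC);b=cv2.resize(c[190:250,345:405],(400,400),interpolation=cv2.INTER_CUBIC)
cv2.imwrite("pics/crop.png",cv2.cvtColor(np.hstack([a,b]),cv2.COLOR_RGB2BGR))
E
```

```text
orange 27 [ 0.4283 -0.3411  0.0988] 0.0988 [ 429.  -340.2] [28.  15.2] 17.6
orange all 44 [ 0.4272 -0.3382  0.0969] 0.0981 [ 428.6 -339.6] [29.4 17. ] 20.6
stand 579 [ 0.4274 -0.3367  0.0498] 0.0499 [ 428.3 -339.4] [79.8 80. ] 1.9
all stand 606 [ 0.4274 -0.3376  0.0498] 0.0499 [ 428.2 -340. ] [80.  82.1] 1.0
all high 67 [ 0.4281 -0.3384  0.0977] 0.0986 [ 428.6 -339.6] [29.4 17. ] 20.6
housing 7377 [0.5661 0.1175 0.1099] 0.1101 [587.2  96.9] [302.1 340.6] 14.4
hatch white 1001 [0.5017 0.1942 0.1118] 0.112 [501.8 194.4] [101.9 101.7] 14.1
stud brass 83 [0.5016 0.193  0.1182] 0.1191 [532.1 163. ] [ 29.6 117.2] 45.7
red 2 [0.5759 0.1297 0.1155] 0.1155 [575.9 129.7] [8.7 0. ] -135.8
green 4 [0.5855 0.1332 0.1193] 0.1193 [586.1 132.8] [17.4  3.8] 27.3
```

View pics/crop.png

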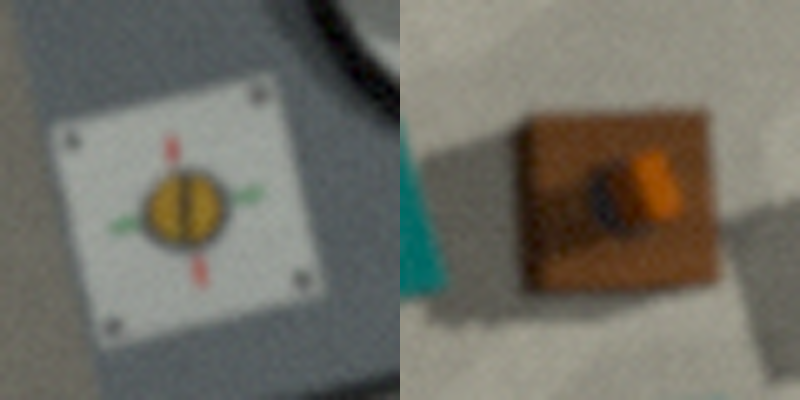

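The crop confirms it: the orange key stands in the wooden block, with its long axis at about 19° yaw. On the right of it, the slot runs about 3° off world x and the hatch yaw is about 14.4°. I'll move above the key, then turn half a turn so that joint 6 has room for the clockwise stroke.

>>> carry_out --pt "60 26.7 -17.3 0 0" --pt "60 26.7 -17.3 0 0" --pt "60 26.7 -17.3 0 0" --pt "60 26.7 -17.3 0 0" --pt "60 26.7 -17.3 0 0" --pt "60 26.7 -17.3 0 0" --pt "60 26.7 -17.3 0 0" --pt "60 26.7 -17.3 0 0" --pt "60 26.7 -17.3 0 0" --pt "60 26.7 -17.3 0 0" --newtons 60

```text
time: 1.68
ee_pos: [0.4292, -0.338, 0.2316]
tcp_rot: [3.081, 0.61, 0.001]
contact_force: [0.6, -0.5, -0.5]
opening: 0.0603
```

>>> carry_out --pt "60 0 0 0 -7.1" --pt "60 0 0 0 -7.1" --pt "60 0 0 0 -7.1" --pt "60 0 0 0 -7.1" --pt "60 0 0 0 -7.1" --pt "60 0 0 0 -7.1" --pt "60 0 0 0 -7.1" --pt "60 0 0 0 -7.1" --pt "60 0 0 0 -7.1" --pt "60 0 0 0 -7.1"

```text
time: 2.52
ee_pos: [0.4285, -0.3393, 0.2314]
tcp_rot: [2.148, 2.293, 0.0]
contact_force: [-0.1, 0.0, 0.7]
opening: 0.0603
```

>>> carry_out --pt "60 0 0 0 -7.1" --pt "60 0 0 0 -7.1" --pt "60 0 0 0 -7.1" --pt "60 0 0 0 -7.1" --pt "60 0 0 0 -7.1" --pt "60 0 0 0 -7.1" --pt "60 0 0 0 -7.1" --pt "60 0 0 0 -7.1" --pt "60 0 0 0 -7.1" --pt "60 0 0 0 -7.1"

```text
time: 3.35
ee_pos: [0.4285, -0.3393, 0.2314]
tcp_rot: [0.417, 3.114, -0.0]
contact_force: [0.1, -0.9, -0.0]
opening: 0.0599
```

>>> carry_out --pt "60 0 0 0 -7.1" --pt "60 0 0 0 -7.1" --pt "60 0 0 0 -7.1" --pt "60 0 0 0 -7.1" --pt "60 0 0 0 -6.2" --pt "60 0 0 0 0" --pt "60 0 0 0 0" --pt "60 0 0 0 0" --pt "60 0 0 0 0" --pt "60 0 0 0 0"

```text
time: 4.18
ee_pos: [0.4285, -0.3393, 0.2313]
tcp_rot: [-0.517, 3.099, -0.0]
contact_force: [0.1, 0.5, -0.4]
opening: 0.0598
```

```bash
cat >> h.py <<'E'
def move(xyz,yawdeg):
    """tool-frame shift (mm) and turn (deg) from measured pose to target; yaw = world yaw of tool x"""
    s=robot.sense(); Rm=R.from_rotvec(s["tcp_rot"]).as_matrix(); y=np.degrees(np.arctan2(Rm[1,0],Rm[0,0]))
    print("t",round(s["time"],2),"tcp",np.round(s["ee_pos"],4),"yaw",round(y,2),"tilt",np.round(Rm[:2,2],4),"q6",round(s["qpos"][5],3),"F",np.round(s["contact_force"],1),"op",round(s["opening"]*1000,1))
    print("  shift",np.round(Rm.T@(np.array(xyz)-s["ee_pos"])*1000,1),"turn",round(-((yawdeg-y+180)%360-180),2))
def wpts(p,v,u):
    """world points of fisheye pixels"""
    K=p["mtx"]; z=p["range_z"][v,u]; a=(u-K[0,2])/K[0,0]; b=(v-K[1,2])/K[1,1]; r=np.hypot(a,b)+1e-9
    t=np.tan(r)/r; c=np.stack([a*t*z,b*t*z,z],1)
    return (c-np.ravel(p["tvec"]))@R.from_rotvec(np.ravel(p["rvec"])).as_matrix()
E
python3 - <<'E'
from h import *
move([.4286,-.3396,.060],199)
p=robot.camera("wrist");c=p["color"];print(p["mtx"])
v,u=np.mgrid[0:384,0:512]; v=v.ravel();u=u.ravel()
P=wpts(p,v,u); near=(np.hypot(P[:,0]-.4286,P[:,1]+.3396)<.06)&(p["range_z"][v,u]>0)
for n,lo,hi in [("grip top",.094,.106),("stand",.045,.054)]:
    Q=P[near&(P[:,2]>lo)&(P[:,2]<hi)]
    r=cv2.minAreaRect((Q[:,:2]*1000).astype(np.float32));print(n,len(Q),Q.mean(0).round(4),r)
cv2.imwrite("pics/w1.png",cv2.cvtColor(c,cv2.COLOR_RGB2BGR))
E
```

```text
t 4.18 tcp [ 0.4285 -0.3393  0.2313] yaw -161.07 tilt [ 0. -0.] q6 -2.669 F [ 0.1  0.5 -0.4] op 59.8
  shift [  0.   -0.3 171.3] turn -0.07
[[297.31863964   0.         253.40902942]
 [  0.         297.31863964 193.38665062]
 [  0.           0.           1.        ]]
grip top 509 [ 0.4311 -0.3413  0.0999] ((431.9258117675781, -340.9820861816406), (30.53767204284668, 15.623367309570312), 18.75796127319336)
stand 3998 [ 0.4293 -0.3422  0.0505] ((432.14019775390625, -341.16253662109375), (81.36035919189453, 80.7901382446289), 2.5806405544281006)
```

View pics/w1.png

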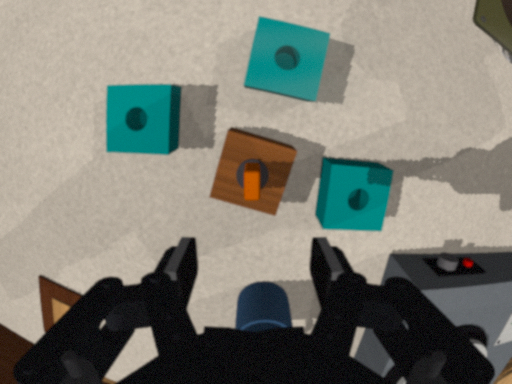

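The wrist view shows the key grip at (252,180), centred between the fingers and lined up with them, with turquoise blocks around it and none in the way. I'll go down and grasp.

>>> carry_out --pt "60 -1.3 -0.8 25 0" --pt "60 0 0 25 0" --pt "60 0 0 25 0" --pt "60 0 0 25 0" --pt "60 0 0 25 0" --pt "60 0 0 20 0" --pt "60 0 0 12 0" --pt "60 0 0 8 0" --pt "60 0 0 6 0" --pt "60 0 0 0 0"

```text
time: 5.07
ee_pos: [0.4299, -0.3395, 0.0598]
tcp_rot: [0.518, -3.098, -0.001]
contact_force: [0.4, -0.9, 0.2]
opening: 0.0603
```

>>> carry_out --pt "30 0 0 0 0" --pt "30 0 0 0 0" --pt "24 0 0 0 0" --pt "20 0 0 0 0" --pt "8 0 0 0 0" --pt "8 0 0 0 0" --pt "8 0 0 0 0" --pt "8 0 0 0 0" --pt "8 0 0 0 0" --pt "8 0 0 0 0"

```text
time: 5.9
ee_pos: [0.4305, -0.3401, 0.0613]
tcp_rot: [-0.518, 3.098, -0.002]
contact_force: [-1.1, 1.1, 6.1]
opening: 0.0152
```

```bash
python3 - <<'E'
from h import *
move([.4300,-.340,.060],199)
E
```

```text
t 5.9 tcp [ 0.4305 -0.3401  0.0613] yaw -161.01 tilt [ 0.001  -0.0009] q6 -2.669 F [-1.1  1.1  6.1] op 15.2
  shift [0.5 0.3 1.3] turn -0.01
```

>>> carry_out --pt "8 0 0 -5 0" --pt "8 0 0 -10 0" --pt "8 0 0 -15 0" --pt "8 0 0 -20 0" --pt "8 0 0 -20 0" --pt "8 0 0 -20 0" --pt "8 0 0 -20 0" --pt "8 0 0 -20 0" --pt "8 0 0 -15 0" --pt "8 0 0 0 0"

```text
time: 6.73
ee_pos: [0.4314, -0.3409, 0.2098]
tcp_rot: [-0.518, 3.094, -0.009]
contact_force: [1.6, -0.1, -0.7]
opening: 0.0149
```

```bash
python3 - <<'E'
from h import *
move([.5018,.1944,.21],180+3)
p=robot.camera("wrist");c=p["color"]
cv2.imwrite("pics/w2.png",cv2.cvtColor(c,cv2.COLOR_RGB2BGR))
v,u=np.mgrid[0:384,0:512]; v=v.ravel();u=u.ravel()
P=wpts(p,v,u); hsv=cv2.cvtColor(c,cv2.COLOR_RGB2HSV).reshape(-1,3)
s=robot.sense()["ee_pos"]
m=(hsv[:,0]<18)&(hsv[:,1]>190)&(hsv[:,2]>130)&(np.hypot(P[:,0]-s[0],P[:,1]-s[1])<.05)&(P[:,2]>.12)
Q=P[m]; print(len(Q),Q.min(0),Q.max(0)); T=Q[Q[:,2]>Q[:,2].max()-.006]; print(cv2.minAreaRect((T[:,:2]*1000).astype(np.float32)),np.median(T[:,2]))
p=robot.camera("top")
for d in robot.boxes_of(p,"stud"): print(d)
E
```

```text
t 6.73 tcp [ 0.4314 -0.3409  0.2098] yaw -161.0 tilt [ 0.005  -0.0048] q6 -2.669 F [ 1.6 -0.1 -0.7] op 14.9
  shift [-240.8  483.3   -2.5] turn 16.0
237 [ 0.41870924 -0.35235936  0.24627854] [ 0.44746588 -0.33392115  0.25011466]
((432.5303649902344, -342.1090087890625), (28.877117156982422, 11.114702224731445), 21.561994552612305) 0.24839459203064587
{'at': [0.4997, 0.1883, 0.1211], 'p': 0.45}
{'at': [0.5611, 0.5299, 0.0692], 'p': 0.45}
{'at': [0.5613, 0.1094, 0.1094], 'p': 0.21}
```

View pics/w2.png

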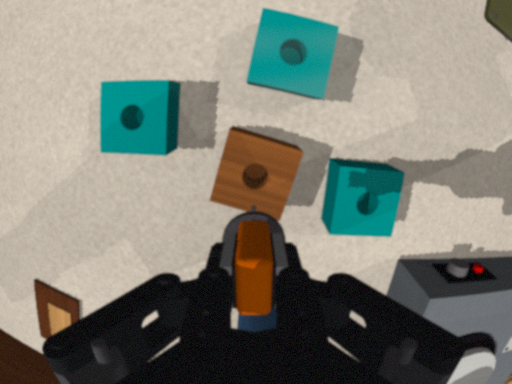

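The key is out and held straight. The empty wooden hole shows at (255,176). Next I'll carry it to the hatch, stopping about 50 mm beyond the stud so the wrist camera can see the slot past the key.

>>> carry_out --pt "8 -7 12 0 0" --pt "8 -14.6 24.1 0 0" --pt "8 -14.6 24.1 0 0" --pt "8 -14.6 24.1 0 0" --pt "8 -14.6 24.1 0 0" --pt "8 -14.6 24.1 0 0" --pt "8 -14.6 24.1 0 0" --pt "8 -14.6 24.1 0 0" --pt "8 -14.6 24.1 0 0" --pt "8 -14.6 24.1 0 0"

```text
time: 7.72
ee_pos: [0.4853, -0.0759, 0.2034]
tcp_rot: [0.518, -3.096, -0.003]
contact_force: [1.0, 0.0, -1.9]
opening: 0.0152
```

>>> carry_out --pt "8 -14.6 24.1 0 0" --pt "8 -14.6 24.1 0 0" --pt "8 -14.6 24.1 0 0" --pt "8 -14.6 24.1 0 0" --pt "8 -14.6 24.1 0 0" --pt "8 -14.6 24.1 0 0" --pt "8 -14.6 24.1 0 0" --pt "8 -14.6 24.1 0 0" --pt "8 -14.6 24.1 0 0" --pt "8 -14.6 24.1 0 0"

```text
time: 8.55
ee_pos: [0.5446, 0.199, 0.2032]
tcp_rot: [0.518, -3.095, 0.0]
contact_force: [-0.1, 0.4, -1.7]
opening: 0.0154
```

>>> carry_out --pt "8 -7 12 0 0" --pt "8 0 0 0 7" --pt "8 0 0 0 7" --pt "8 0 0 0 2" --pt "8 0 0 0 0" --pt "8 0 0 0 0" --pt "8 0 0 0 0" --pt "8 0 0 0 0" --pt "8 0 0 0 0" --pt "8 0 0 0 0"

```text
time: 9.38
ee_pos: [0.5487, 0.2107, 0.2053]
tcp_rot: [0.082, -3.141, -0.0]
contact_force: [-0.6, -0.0, -1.8]
opening: 0.0154
```

```bash
python3 - <<'E'
from h import *
move([.5018,.1944,.21],180+3)
p=robot.camera("wrist");c=p["color"]
v,u=np.mgrid[0:384,0:512]; v=v.ravel();u=u.ravel()
P=wpts(p,v,u); hsv=cv2.cvtColor(c,cv2.COLOR_RGB2HSV).reshape(-1,3); H,S,V=hsv.T
near=np.hypot(P[:,0]-.5018,P[:,1]-.1944)<.075
def rep(n,m):
    Q=P[m];print(n,len(Q),Q.mean(0).round(4),cv2.minAreaRect((Q[:,:2]*1000).astype(np.float32)) if len(Q)>3 else "", np.median(u[m]),np.median(v[m])); return Q
rep("white",near&(S<60)&(V>110)&(P[:,2]>.105)&(P[:,2]<.118))
near2=np.hypot(P[:,0]-.5018,P[:,1]-.1944)<.025
Q=rep("brass",near2&(H>12)&(H<35)&(S>90)&(P[:,2]>.112)); print(cv2.minEnclosingCircle((Q[:,:2]*1000).astype(np.float32)), np.median(Q[:,2]))
rep("slot",(np.hypot(P[:,0]-Q[:,0].mean(),P[:,1]-Q[:,1].mean())<.012)&(V<70))
rep("red",near&((H<8)|(H>172))&(S>120)&(P[:,2]>.105)&(P[:,2]<.118))
cv2.imwrite("pics/w3.png",cv2.cvtColor(c,cv2.COLOR_RGB2BGR))
np.savez("w3.npz",c=c,P=P)
E
```

```text
t 9.38 tcp [0.5487 0.2107 0.2053] yaw -177.01 tilt [-0.  0.] q6 -1.348 F [-0.6 -0.  -1.8] op 15.4
  shift [ 47.7 -13.8  -4.7] turn -0.01
white 20500 [0.4991 0.1878 0.1118] ((503.13409423828125, 183.5909423828125), (147.3791961669922, 128.1152801513672), 13.670244216918945) 229.0 133.0
brass 1028 [0.503  0.1926 0.12  ] ((503.13580322265625, 192.62680053710938), (29.175561904907227, 29.823623657226562), 87.161376953125) 233.0 140.0
((503.15484619140625, 192.4538116455078), 15.106292724609375) 0.1204421492505432
slot 85 [0.5029 0.1924 0.1156] ((503.2406311035156, 192.33509826660156), (2.2161061763763428, 23.04070281982422), 88.92171478271484) 234.0 139.0
red 105 [0.5011 0.192  0.1134] ((503.31549072265625, 192.50430297851562), (67.0366439819336, 3.2398288249969482), 14.436972618103027) 230.0 110.0
```

View pics/w3.png

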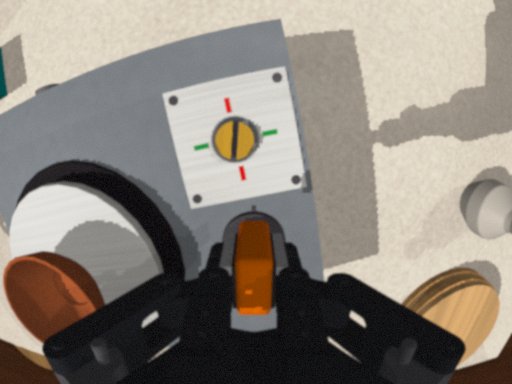

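The stud is at (235,139), centred at about (0.5025, 0.1938) after correcting the small camera bias seen at the key. The slot yaw is about -1.5°. I'll move over it and come down to just above the head.

>>> carry_out --pt "8 12 -4 0 0" --pt "8 12 -4 0 0" --pt "8 12 -3.5 0 0" --pt "8 11 -3 0 0" --pt "8 0 0 5 4.5" --pt "8 0 0 10 0" --pt "8 0 0 8 0" --pt "8 0 0 6 0" --pt "8 0 0 0 0" --pt "8 0 0 0 0"

```text
time: 10.27
ee_pos: [0.5023, 0.1938, 0.1753]
tcp_rot: [-0.04, -3.14, 0.001]
contact_force: [-0.1, 1.1, -1.1]
opening: 0.0152
```

```bash
python3 - <<'E'
from h import *
move([.5025,.1938,.166],178.5)
E
```

```text
t 10.27 tcp [0.5023 0.1938 0.1753] yaw 178.53 tilt [-0.0018 -0.0005] q6 -1.277 F [-0.1  1.1 -1.1] op 15.2
  shift [-0.2 -0.   9.3] turn 0.03
```

>>> carry_out --pt "8 0 0 2 0" --pt "8 0 0 2 0" --pt "8 0 0 2 0" --pt "8 0 0 1 0" --pt "8 0 0 1 0" --pt "8 0 0 1 0" --pt "8 0 0 0 0" --pt "8 0 0 0 0" --pt "8 0 0 0 0" --pt "8 0 0 0 0"

```text
time: 11.1
ee_pos: [0.5026, 0.1939, 0.1675]
tcp_rot: [0.041, 3.141, 0.0]
contact_force: [0.2, -0.3, -2.0]
opening: 0.0155
```

>>> carry_out --pt "8 0 0 1 0" --pt "8 0 0 0 0" --pt "8 0 0 1 0" --pt "8 0 0 0 0" --pt "8 0 0 1 0" --pt "8 0 0 0 0" --pt "8 0 0 0 0" --pt "8 0 0 0 0" --pt "8 0 0 0 0" --pt "8 0 0 0 0"

```text
time: 11.93
ee_pos: [0.5026, 0.1939, 0.1644]
tcp_rot: [0.041, 3.141, 0.0]
contact_force: [0.7, 0.7, -2.4]
opening: 0.0151
```

>>> carry_out --pt "8 0 0 1 0" --pt "8 0 0 0 0" --pt "8 0 0 1 0" --pt "8 0 0 0 0" --pt "8 0 0 0 0" --pt "8 0 0 0 0" --pt "8 0 0 0 0" --pt "8 0 0 0 0" --pt "8 0 0 0 0" --pt "8 0 0 0 0"

```text
time: 12.77
ee_pos: [0.5026, 0.1939, 0.1623]
tcp_rot: [0.041, 3.141, 0.0]
contact_force: [-1.0, 0.1, -1.6]
opening: 0.0154
```

>>> carry_out --pt "8 0 0 1 0" --pt "8 0 0 0 0" --pt "8 0 0 1 0" --pt "8 0 0 0 0" --pt "8 0 0 0 0" --pt "8 0 0 0 0" --pt "8 0 0 0 0" --pt "8 0 0 0 0" --pt "8 0 0 0 0" --pt "8 0 0 0 0"

```text
time: 13.6
ee_pos: [0.5027, 0.1939, 0.1605]
tcp_rot: [0.041, 3.141, 0.0]
contact_force: [0.1, -1.0, 2.4]
opening: 0.0157
```

Contact came at TCP z≈0.1605, which matches the depth of the slot floor, so the blade is in. Now I'll press down in small steps.

>>> carry_out --pt "8 0 0 1 0" --pt "8 0 0 1 0" --pt "8 0 0 1 0" --pt "8 0 0 1 0" --pt "8 0 0 1 0" --pt "8 0 0 0 0" --pt "8 0 0 0 0" --pt "8 0 0 0 0" --pt "8 0 0 0 0" --pt "8 0 0 0 0"

```text
time: 14.43
ee_pos: [0.5027, 0.194, 0.1555]
tcp_rot: [0.041, 3.141, 0.0]
contact_force: [0.0, 0.7, 4.3]
opening: 0.015
```

>>> carry_out --pt "8 0 0 0.5 0" --pt "8 0 0 0 0" --pt "8 0 0 0.5 0" --pt "8 0 0 0 0" --pt "8 0 0 0 0" --pt "8 0 0 0 0" --pt "8 0 0 0 0" --pt "8 0 0 0 0" --pt "8 0 0 0 0" --pt "8 0 0 0 0"

```text
time: 15.27
ee_pos: [0.5027, 0.1939, 0.1544]
tcp_rot: [0.041, 3.141, 0.0]
contact_force: [0.3, 0.3, 4.0]
opening: 0.0155
```

>>> carry_out --pt "8 0 0 0.3 0" --pt "8 0 0 0.3 0" --pt "8 0 0 0.3 0" --pt "8 0 0 0 0" --pt "8 0 0 0 0" --pt "8 0 0 0 0" --pt "8 0 0 0 0" --pt "8 0 0 0 0" --pt "8 0 0 0 0" --pt "8 0 0 0 0"

```text
time: 16.1
ee_pos: [0.5027, 0.1939, 0.1535]
tcp_rot: [0.041, 3.141, 0.0]
contact_force: [0.6, 0.7, 4.3]
opening: 0.0154
```

>>> carry_out --pt "8 0 0 0.3 0" --pt "8 0 0 0.3 0" --pt "8 0 0 0.3 0" --pt "8 0 0 0 0" --pt "8 0 0 0 0" --pt "8 0 0 0 0" --pt "8 0 0 0 0" --pt "8 0 0 0 0" --pt "8 0 0 0 0" --pt "8 0 0 0 0"

```text
time: 16.93
ee_pos: [0.5026, 0.1939, 0.1526]
tcp_rot: [0.041, 3.141, 0.0]
contact_force: [1.4, -0.1, 4.9]
opening: 0.0154
```

>>> carry_out --pt "8 0 0 0.3 0" --pt "8 0 0 0.3 0" --pt "8 0 0 0.3 0" --pt "8 0 0 0 0" --pt "8 0 0 0 0" --pt "8 0 0 0 0" --pt "8 0 0 0 0" --pt "8 0 0 0 0" --pt "8 0 0 0 0" --pt "8 0 0 0 0"

```text
time: 17.77
ee_pos: [0.5026, 0.1939, 0.1517]
tcp_rot: [0.041, 3.141, 0.0]
contact_force: [1.4, 0.4, 5.5]
opening: 0.0152
```

>>> carry_out --pt "8 0 0 0.3 0" --pt "8 0 0 0.3 0" --pt "8 0 0 0.3 0" --pt "8 0 0 0 0" --pt "8 0 0 0 0" --pt "8 0 0 0 0" --pt "8 0 0 0 0" --pt "8 0 0 0 0" --pt "8 0 0 0 0" --pt "8 0 0 0 0"

```text
time: 18.6
ee_pos: [0.5026, 0.1939, 0.1509]
tcp_rot: [0.041, 3.141, 0.0]
contact_force: [0.7, 0.8, 5.4]
opening: 0.0154
```

>>> carry_out --pt "8 0 0 0.3 0" --pt "8 0 0 0.3 0" --pt "8 0 0 0.3 0" --pt "8 0 0 0 0" --pt "8 0 0 0 0" --pt "8 0 0 0 0" --pt "8 0 0 0 0" --pt "8 0 0 0 0" --pt "8 0 0 0 0" --pt "8 0 0 0 0"

```text
time: 19.43
ee_pos: [0.5026, 0.1939, 0.15]
tcp_rot: [0.041, 3.141, 0.0]
contact_force: [0.6, 0.1, 5.8]
opening: 0.0157
```

>>> carry_out --pt "8 0 0 0.3 0" --pt "8 0 0 0.3 0" --pt "8 0 0 0.3 0" --pt "8 0 0 0 0" --pt "8 0 0 0 0" --pt "8 0 0 0 0" --pt "8 0 0 0 0" --pt "8 0 0 0 0" --pt "8 0 0 0 0" --pt "8 0 0 0 0"

```text
time: 20.27
ee_pos: [0.5027, 0.1939, 0.1492]
tcp_rot: [0.041, 3.141, 0.0]
contact_force: [-0.2, -0.7, 6.1]
opening: 0.0153
```

>>> carry_out --pt "8 0 0 0.3 0" --pt "8 0 0 0.3 0" --pt "8 0 0 0.3 0" --pt "8 0 0 0 0" --pt "8 0 0 0 0" --pt "8 0 0 0 0" --pt "8 0 0 0 0" --pt "8 0 0 0 0" --pt "8 0 0 0 0" --pt "8 0 0 0 0"

```text
time: 21.1
ee_pos: [0.5027, 0.1939, 0.1484]
tcp_rot: [0.041, 3.141, 0.0]
contact_force: [0.9, 1.0, 6.7]
opening: 0.0152
```

>>> carry_out --pt "8 0 0 0.3 0" --pt "8 0 0 0.3 0" --pt "8 0 0 0.3 0" --pt "8 0 0 0 0" --pt "8 0 0 0 0" --pt "8 0 0 0 0" --pt "8 0 0 0 0" --pt "8 0 0 0 0" --pt "8 0 0 0 0" --pt "8 0 0 0 0"

```text
time: 21.93
ee_pos: [0.5027, 0.1939, 0.1475]
tcp_rot: [0.041, 3.141, 0.0]
contact_force: [0.5, 0.5, 6.8]
opening: 0.0157
```

>>> carry_out --pt "8 0 0 0.3 0" --pt "8 0 0 0.3 0" --pt "8 0 0 0.3 0" --pt "8 0 0 0 0" --pt "8 0 0 0 0" --pt "8 0 0 0 0" --pt "8 0 0 0 0" --pt "8 0 0 0 0" --pt "8 0 0 0 0" --pt "8 0 0 0 0"

```text
time: 22.77
ee_pos: [0.5028, 0.1939, 0.1472]
tcp_rot: [0.041, 3.141, 0.0]
contact_force: [-0.4, -0.3, 8.7]
opening: 0.0158
```

>>> carry_out --pt "8 0 0 0.2 0" --pt "8 0 0 0.2 0" --pt "8 0 0 0.1 0" --pt "8 0 0 0 0" --pt "8 0 0 0 0" --pt "8 0 0 0 0" --pt "8 0 0 0 0" --pt "8 0 0 0 0" --pt "8 0 0 0 0" --pt "8 0 0 0 0"

```text
time: 23.6
ee_pos: [0.5028, 0.1939, 0.1472]
tcp_rot: [0.041, 3.141, -0.0]
contact_force: [-2.6, -0.7, 10.1]
opening: 0.0153
```

The stop is reached: z holds at 0.1472 while the force climbs to about 12 N. I'll add a little press and start turning clockwise.

>>> carry_out --pt "8 0 0 0.4 0" --pt "8 0 0 0.4 0" --pt "8 0 0 0 3" --pt "8 0 0 0 3" --pt "8 0 0 0 3" --pt "8 0 0 0 3" --pt "8 0 0 0 3" --pt "8 0 0 0 3" --pt "8 0 0 0 3" --pt "8 0 0 0 3"

```text
time: 24.43
ee_pos: [0.5032, 0.1937, 0.1471]
tcp_rot: [0.697, 3.062, -0.001]
contact_force: [-2.7, -1.7, 13.2]
opening: 0.0154
```

```bash
python3 - <<'E'
from h import *
move([.5025,.1938,.166],178.5-80); print(robot.sense()["ft_torque"])
E
```

```text
t 24.43 tcp [0.5032 0.1937 0.1471] yaw 154.36 tilt [ 0.0014 -0.0006] q6 -0.855 F [-2.7 -1.7 13.2] op 15.4
  shift [  0.6  -0.2 -18.9] turn 55.86
[-0.41684175  0.44860347 -0.00386732]
```

>>> carry_out --pt "8 0 0 0 3" --pt "8 0 0 0 3" --pt "8 0 0 0 3" --pt "8 0 0 0 3" --pt "8 0 0 0 3" --pt "8 0 0 0 3" --pt "8 0 0 0 3" --pt "8 0 0 0 3" --pt "8 0 0 0 3" --pt "8 0 0 0 3"

```text
time: 25.27
ee_pos: [0.5031, 0.1933, 0.1471]
tcp_rot: [1.465, 2.777, -0.002]
contact_force: [-1.7, -3.7, 14.8]
opening: 0.0152
```

```bash
python3 - <<'E'
from h import *
move([.5025,.1938,.166],178.5-80); print(robot.sense()["ft_torque"])
E
```

```text
t 25.27 tcp [0.5031 0.1933 0.1471] yaw 124.37 tilt [ 0.001  -0.0017] q6 -0.331 F [-1.7 -3.7 14.8] op 15.2
  shift [  0.8  -0.2 -18.9] turn 25.87
[-0.73338271  0.57815682  0.04788528]
```

>>> carry_out --pt "8 0 0 0 3" --pt "8 0 0 0 3" --pt "8 0 0 0 3" --pt "8 0 0 0 3" --pt "8 0 0 0 3" --pt "8 0 0 0 3" --pt "8 0 0 0 3" --pt "8 0 0 0 3" --pt "8 0 0 0 2" --pt "8 0 0 0 0"

```text
time: 26.1
ee_pos: [0.5029, 0.193, 0.1471]
tcp_rot: [2.051, 2.378, -0.003]
contact_force: [-3.1, -4.1, 15.1]
opening: 0.0154
```

```bash
python3 - <<'E'
from h import *
move([.5025,.1938,.166],178.5-80); print(robot.sense()["ft_torque"])
E
```

```text
t 26.1 tcp [0.5029 0.193  0.1471] yaw 98.45 tilt [ 0.0003 -0.0025] q6 0.121 F [-3.1 -4.1 15.1] op 15.4
  shift [  0.8  -0.3 -18.9] turn -0.05
[-0.96288363  0.70101354  0.03352608]
```

>>> carry_out --pt "8 0 0 -1 0" --pt "8 0 0 -1 0" --pt "8 0 0 -1 0" --pt "8 0 0 -1 0" --pt "8 0 0 -1 0" --pt "8 0 0 -1 0" --pt "8 0 0 -1 0" --pt "8 0 0 0 0" --pt "8 0 0 0 0" --pt "8 0 0 0 0"

```text
time: 26.93
ee_pos: [0.5027, 0.193, 0.1518]
tcp_rot: [2.05, 2.379, -0.003]
contact_force: [0.6, -2.9, 4.6]
opening: 0.0152
```

The force is still about 6 N net at 4.7 mm above the stop, so the stud isn't in the catch yet. I'll press again and turn a little further, watching the torque.

>>> carry_out --pt "8 0 0 2 0" --pt "8 0 0 2 0" --pt "8 0 0 2 0" --pt "8 0 0 1 0" --pt "8 0 0 0.3 0" --pt "8 0 0 0 2" --pt "8 0 0 0 2" --pt "8 0 0 0 2" --pt "8 0 0 0 2" --pt "8 0 0 0 0"

```text
time: 27.77
ee_pos: [0.5027, 0.1931, 0.1471]
tcp_rot: [2.212, 2.229, -0.003]
contact_force: [-4.6, -3.8, 15.8]
opening: 0.0152
```

```bash
python3 - <<'E'
from h import *
move([.5025,.1938,.166],178.5-80); print(robot.sense()["ft_torque"])
E
```

```text
t 27.77 tcp [0.5027 0.1931 0.1471] yaw 90.45 tilt [-0.0003 -0.0022] q6 0.261 F [-4.6 -3.8 15.8] op 15.2
  shift [  0.6  -0.2 -18.9] turn -8.05
[-0.86296902  0.96402257  0.05864566]
```

>>> carry_out --pt "8 0 0 -1.5 0" --pt "8 0 0 -1.5 0" --pt "8 0 0 -1.5 0" --pt "8 0 0 -1.5 0" --pt "8 0 0 -1 0" --pt "8 0 0 0 0" --pt "8 0 0 0 0" --pt "8 0 0 0 0" --pt "8 0 0 0 0" --pt "8 0 0 0 0"

```text
time: 28.6
ee_pos: [0.5024, 0.1931, 0.1515]
tcp_rot: [2.211, 2.23, -0.003]
contact_force: [0.6, -1.9, 5.0]
opening: 0.0154
```

Still not locked, so I'll back off and look.

>>> carry_out --pt "8 0 0 -5 0" --pt "8 0 0 -10 0" --pt "8 0 0 -15 0" --pt "8 0 0 -15 0" --pt "8 0 0 -8 0" --pt "8 -12 0 0 0" --pt "8 -18 0 0 0" --pt "8 -18 0 0 0" --pt "8 0 0 0 0" --pt "8 0 0 0 0"

```text
time: 29.43
ee_pos: [0.5022, 0.1448, 0.2034]
tcp_rot: [-2.213, -2.228, 0.003]
contact_force: [0.1, 0.3, -1.0]
opening: 0.015
```

```bash
python3 - <<'E'
from h import *
move([.5025,.1938,.21],178.5)
p=robot.camera("wrist");c=p["color"]
v,u=np.mgrid[0:384,0:512]; v=v.ravel();u=u.ravel()
P=wpts(p,v,u); hsv=cv2.cvtColor(c,cv2.COLOR_RGB2HSV).reshape(-1,3); H,S,V=hsv.T
near2=np.hypot(P[:,0]-.5018,P[:,1]-.1944)<.025
def rep(n,m):
    Q=P[m];print(n,len(Q),Q.mean(0).round(4),cv2.minAreaRect((Q[:,:2]*1000).astype(np.float32)) if len(Q)>3 else "", np.median(u[m]),np.median(v[m])); return Q
Q=rep("brass",near2&(H>12)&(H<35)&(S>90)&(P[:,2]>.09)); print(cv2.minEnclosingCircle((Q[:,:2]*1000).astype(np.float32)), np.median(Q[:,2]))
rep("slot",(np.hypot(P[:,0]-Q[:,0].mean(),P[:,1]-Q[:,1].mean())<.012)&(V<70))
s=robot.sense()["ee_pos"]
m=(H<18)&(S>190)&(V>130)&(np.hypot(P[:,0]-s[0],P[:,1]-s[1])<.05)&(P[:,2]>.15)
G=P[m]; T=G[G[:,2]>G[:,2].max()-.006]; print("grip top",cv2.minAreaRect((T[:,:2]*1000).astype(np.float32)),np.median(T[:,2])-s[2])
cv2.imwrite("pics/w4.png",cv2.cvtColor(np.hstack([c,cv2.resize(c[80:200,180:330],(288,384))[:, :288]])if 0 else c,cv2.COLOR_RGB2BGR))
E
```

```text
t 29.43 tcp [0.5022 0.1448 0.2034] yaw 90.38 tilt [-0.0024 -0.0001] q6 0.171 F [ 0.1  0.3 -1. ] op 15.0
  shift [49.   0.6 -6.6] turn -88.12
brass 1009 [0.5034 0.1934 0.1182] ((502.19000244140625, 195.1370086669922), (29.920652389526367, 42.39460372924805), 23.783315658569336) 255.0 138.0
((502.3172912597656, 196.484130859375), 22.402446746826172) 0.11174443436110972
slot 2 [0.5035 0.1897 0.1064]  254.0 140.5
grip top ((503.76776123046875, 144.4620819091797), (14.773455619812012, 28.667810440063477), 0.44584813714027405) 0.03893867161398604
```

View pics/w4.png

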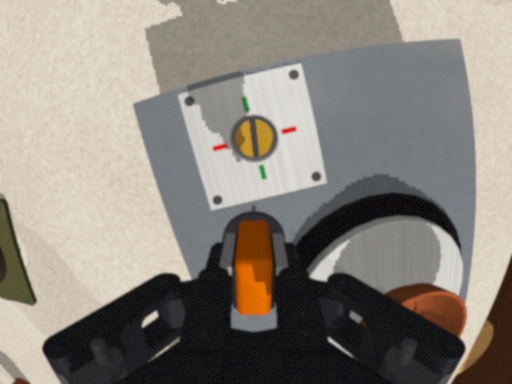

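The slot, at (255,138), now runs close to the green marks, so the blade does drive the stud. I'll measure the head height and slot angle more carefully.

```bash
python3 - <<'E'
from h import *
p=robot.camera("wrist");c=p["color"]
v,u=np.mgrid[0:384,0:512]; v=v.ravel();u=u.ravel()
P=wpts(p,v,u); g=c.reshape(-1,3).astype(int); hsv=cv2.cvtColor(c,cv2.COLOR_RGB2HSV).reshape(-1,3); H,S,V=hsv.T
pix=np.hypot(u-254,v-138)<18
print("z pct",np.percentile(P[pix,2],[5,25,50,75,95]).round(4))
hp=np.hypot(u-254,v-138); ring=(hp>35)&(hp<50)&(S<60)&(V>100); print("hatch z",np.percentile(P[ring,2],[25,50,75]).round(4))
b=pix&(H>12)&(H<35)&(S>90); print("brass",P[b].mean(0),np.median(P[b,2]), b.sum())
d=pix&(S>0)&(V<80)&~b; d&=np.abs(u-254)<12; print("dark",d.sum())
z0=np.median(P[b,2])
# cast dark pixels onto head plane
K=p["mtx"];Rm=R.from_rotvec(np.ravel(p["rvec"])).as_matrix();C=-Rm.T@np.ravel(p["tvec"])
def plane(u,v,z):
    a=(u-K[0,2])/K[0,0];bb=(v-K[1,2])/K[1,1];r=np.hypot(a,bb)+1e-9
    ray=np.stack([np.sin(r)*a/r,np.sin(r)*bb/r,np.cos(r)],1)@Rm
    return C+ray*((z-C[2])/ray[:,2])[:,None]
def ang(Q):
    e=Q[:,:2]-Q[:,:2].mean(0); return np.degrees(np.arctan2(*np.linalg.svd(e)[2][0][::-1])),Q.mean(0)
print("slot",ang(plane(u[d],v[d],z0)))
for n,m in [("red",((H<8)|(H>172))&(S>120)),("green",(H>45)&(H<85)&(S>100))]:
    m=m&(hp<45); print(n,m.sum(),ang(plane(u[m],v[m],.112)))
E
```

```text
z pct [0.1063 0.1107 0.1116 0.1122 0.1129]
hatch z [0.1122 0.1126 0.1131]
brass [0.50366106 0.19293965 0.11198846] 0.11173148666156024 851
dark 90
slot (np.float64(-83.2686532090964), array([0.50322391, 0.19337197, 0.11173149]))
red 110 (np.float64(-165.55664862572198), array([0.50297368, 0.19226536, 0.112     ]))
green 82 (np.float64(-75.59769763160654), array([0.50331022, 0.19228679, 0.112     ]))
```

The slot yaw is -83°, so the stud is at about 1.70 rad, inside the catch at its end stop. The head stays about 9 mm below its unpressed height with nothing touching it, so it's locked. The lift test had stopped just short of the sprung-up height. Next I'll take the key back to its stand.

>>> carry_out --pt "8 -12 -2 -5 0" --pt "8 -24.2 -3.75 0 0" --pt "8 -24.2 -3.75 0 0" --pt "8 -24.2 -3.75 0 0" --pt "8 -24.2 -3.75 0 0" --pt "8 -24.2 -3.75 0 0" --pt "8 -24.2 -3.75 0 0" --pt "8 -24.2 -3.75 0 0" --pt "8 -24.2 -3.75 0 0" --pt "8 -24.2 -3.75 0 0"

```text
time: 30.37
ee_pos: [0.4687, -0.0854, 0.21]
tcp_rot: [2.211, 2.232, -0.0]
contact_force: [0.7, 0.2, -1.5]
opening: 0.0156
```

>>> carry_out --pt "8 -24.2 -3.75 0 0" --pt "8 -24.2 -3.75 0 0" --pt "8 -24.2 -3.75 0 0" --pt "8 -24.2 -3.75 0 0" --pt "8 -24.2 -3.75 0 0" --pt "8 -24.2 -3.75 0 0" --pt "8 -24.2 -3.75 0 0" --pt "8 -24.2 -3.75 0 0" --pt "8 -24.2 -3.75 0 0" --pt "8 -24.2 -3.75 0 0"

```text
time: 31.2
ee_pos: [0.4333, -0.3277, 0.2098]
tcp_rot: [-2.211, -2.232, 0.0]
contact_force: [0.4, 0.4, -1.8]
opening: 0.0154
```

>>> carry_out --pt "8 -12 -2 0 0" --pt "8 0 0 0 -7" --pt "8 0 0 0 -7" --pt "8 0 0 0 -7" --pt "8 0 0 0 -7" --pt "8 0 0 0 -7" --pt "8 0 0 0 -7" --pt "8 0 0 0 -7" --pt "8 0 0 0 -7" --pt "8 0 0 0 -7"

```text
time: 32.03
ee_pos: [0.4319, -0.338, 0.2097]
tcp_rot: [-0.71, -3.06, -0.001]
contact_force: [-0.7, -0.1, -1.4]
opening: 0.0152
```

>>> carry_out --pt "8 0 0 0 -7" --pt "8 0 0 0 -7" --pt "8 0 0 0 -7" --pt "8 0 0 0 -7" --pt "8 0 0 0 -7" --pt "8 0 0 0 -7" --pt "8 0 0 0 -3.6" --pt "8 0 0 0 0" --pt "8 0 0 0 0" --pt "8 0 0 0 0"

```text
time: 32.87
ee_pos: [0.4319, -0.3383, 0.2097]
tcp_rot: [0.519, -3.098, -0.0]
contact_force: [0.2, 0.4, -1.2]
opening: 0.0154
```

```bash
python3 - <<'E'
from h import *
move([.4305,-.3401,.0613],199)
p=robot.camera("wrist");c=p["color"]
v,u=np.mgrid[0:384,0:512]; v=v.ravel();u=u.ravel(); P=wpts(p,v,u); s=robot.sense()["ee_pos"]
m=(np.hypot(P[:,0]-.43,P[:,1]+.34)<.057)&(P[:,2]>.046)&(P[:,2]<.055)
print("stand",cv2.minAreaRect((P[m][:,:2]*1000).astype(np.float32)))
h=(np.hypot(P[:,0]-.43,P[:,1]+.34)<.03)&(P[:,2]<.04)&(P[:,2]>0)&(p["range_z"].ravel()>0)
print("hole px",h.sum(),np.median(u[h]),np.median(v[h]))
cv2.imwrite("pics/w5.png",cv2.cvtColor(c,cv2.COLOR_RGB2BGR))
E
```

```text
t 32.87 tcp [ 0.4319 -0.3383  0.2097] yaw -160.97 tilt [-0.      0.0001] q6 -2.665 F [ 0.2  0.4 -1.2] op 15.4
  shift [  1.9  -1.3 148.4] turn 0.03
stand ((432.00933837890625, -341.096435546875), (80.80874633789062, 81.03628540039062), 2.6691672801971436)
hole px 437 252.0 174.0
```

View pics/w5.png

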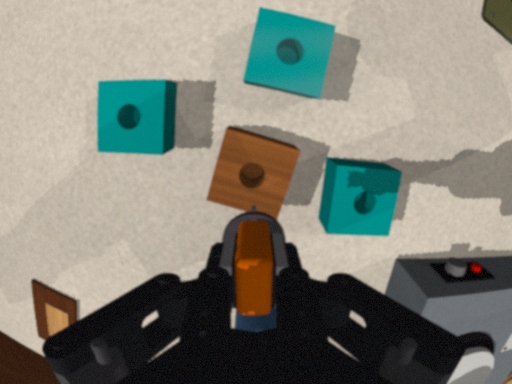

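The key is upright and the wooden hole shows at (252,174), right where it was before. Lowering it in.

>>> carry_out --pt "8 1.9 -1.3 10 0" --pt "8 0 0 20 0" --pt "8 0 0 25 0" --pt "8 0 0 25 0" --pt "8 0 0 25 0" --pt "8 0 0 15 0" --pt "8 0 0 10 0" --pt "8 0 0 7 0" --pt "8 0 0 5 0" --pt "8 0 0 0 0"

```text
time: 33.75
ee_pos: [0.4304, -0.3403, 0.0671]
tcp_rot: [0.521, -3.098, -0.001]
contact_force: [-0.1, 1.2, -2.0]
opening: 0.0151
```

>>> carry_out --pt "8 0 0 1.5 0" --pt "8 0 0 1.5 0" --pt "8 0 0 1.5 0" --pt "8 0 0 1 0" --pt "8 0 0 1 0" --pt "8 0 0 0 0" --pt "8 0 0 0 0" --pt "8 0 0 0 0" --pt "8 0 0 0 0" --pt "8 0 0 0 0"

```text
time: 34.58
ee_pos: [0.4307, -0.3405, 0.0613]
tcp_rot: [-0.521, 3.098, -0.001]
contact_force: [0.3, -0.7, -0.5]
opening: 0.0153
```

Nearly seated. I'll nudge down until it bears, then open and retreat.

>>> carry_out --pt "8 0 0 0.5 0" --pt "8 0 0 0.5 0" --pt "8 0 0 0 0" --pt "8 0 0 0 0" --pt "22 0 0 0 0" --pt "40 0 0 0 0" --pt "60 0 0 0 0" --pt "60 0 0 0 0" --pt "60 0 0 0 0" --pt "60 0 0 0 0"

```text
time: 35.42
ee_pos: [0.4304, -0.3403, 0.0599]
tcp_rot: [0.521, -3.098, -0.0]
contact_force: [1.0, 0.3, 0.1]
opening: 0.0602
```

>>> carry_out --pt "60 0 0 -10 0" --pt "60 0 0 -20 0" --pt "60 0 0 -25 0" --pt "60 0 0 -25 0" --pt "60 0 0 -25 0" --pt "60 0 0 -25 0" --pt "60 0 0 -20 0" --pt "60 0 0 0 0" --pt "60 0 0 0 0" --pt "60 0 0 0 0"

```text
time: 36.25
ee_pos: [0.4301, -0.34, 0.2095]
tcp_rot: [0.521, -3.097, -0.001]
contact_force: [0.7, 0.5, -0.7]
opening: 0.0599
```

```bash
python3 - <<'E'
from h import *
move([.4305,-.3401,.21],199)
p=robot.camera("wrist");c=p["color"]
v,u=np.mgrid[0:384,0:512]; v=v.ravel();u=u.ravel(); P=wpts(p,v,u)
near=np.hypot(P[:,0]-.4319,P[:,1]+.341)<.03
for n,lo,hi in [("grip top",.094,.108),("collar",.053,.06)]:
    Q=P[near&(P[:,2]>lo)&(P[:,2]<hi)]
    print(n,len(Q),np.median(Q[:,2]).round(4),cv2.minAreaRect((Q[:,:2]*1000).astype(np.float32)))
cv2.imwrite("pics/w6.png",cv2.cvtColor(c,cv2.COLOR_RGB2BGR))
t=robot.camera("top")
for n in ["bowl","mug","vase"]: print(n,[(np.round(d["at"],3),d["p"]) for d in robot.boxes_of(t,n)[:1]])
i=t["color"]; cv2.imwrite("pics/top2.png",cv2.cvtColor(cv2.resize(i[120:270,160:400],(800,500)),cv2.COLOR_RGB2BGR))
E
```

```text
t 36.25 tcp [ 0.4301 -0.34    0.2095] yaw -160.91 tilt [-0.0008  0.0007] q6 -2.671 F [ 0.7  0.5 -0.7] op 59.9
  shift [-0.3 -0.2 -0.5] turn 0.09
grip top 578 0.1002 ((432.0202941894531, -341.4486999511719), (29.714712142944336, 15.39554500579834), 18.920757293701172)
collar 433 0.0554 ((430.5115966796875, -341.5531921386719), (32.66096115112305, 35.375), 15.491061210632324)
bowl []
mug [(array([ 0.634, -0.256,  0.035]), 0.78)]
vase [(array([0.565, 0.53 , 0.07 ]), 0.82)]
```

View pics/w6.png

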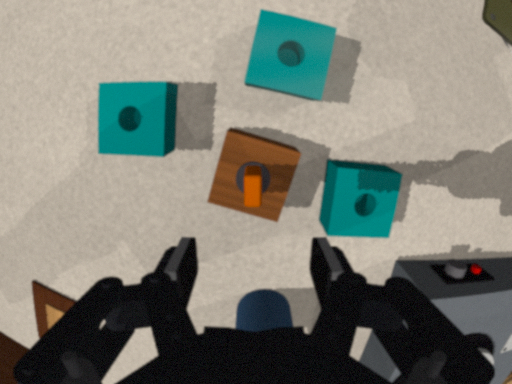

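View pics/top2.png

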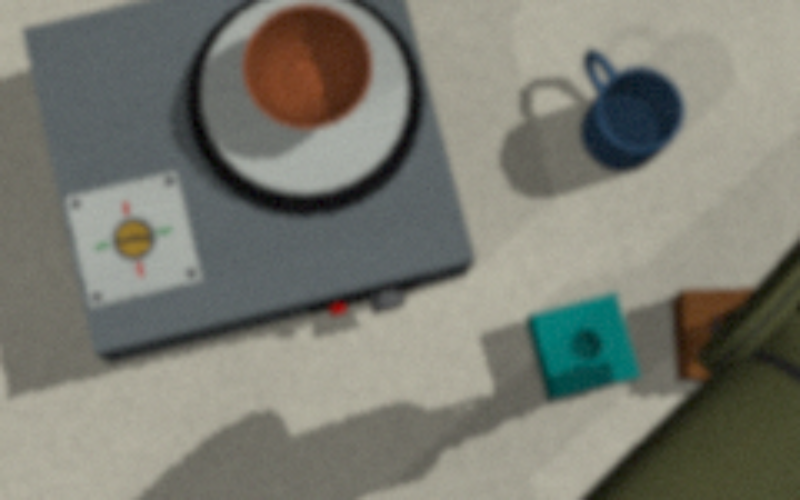

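The key stands in its hole: the grip top is at 0.1002 m, against 0.0999 m before, with the same yaw. The slot lies near the green marks, and the bowl and mug haven't moved. Handing in.

```bash
python3 -c "
from bench import robot
print(robot.job_done())"
```

```text
the job is handed in; nothing more can be done
None
```

The stud is locked in its catch and the key is back in its wooden stand. I handed the job in at about 36 s; no verdict is reported. I took the key out, pressed the stud to its stop (about 17 N at most by the readings), turned it clockwise, then stood the key back, let go and pulled the arm clear.

**Stud:** my last close measurement put it at about 1.70 rad, the far end of the catch, so the slot sits about 7° past the green marks. The head stayed about 9 mm below its unpressed height with nothing touching it, so it is locked.

**Key:** the grip top is at 100.2 mm against 99.9 mm before, the yaw is unchanged, and the collar is down on the block.

**Bowl, mug and vase:** the networks put the mug and vase within about 4 mm of where they started. They missed the bowl in the last top picture, but by eye it sits where it was.

**Checks that disagreed:**
- After the first turn, a lift test seemed to show the stud was not locked, so I pressed again and turned 8° more. That test had probably stopped just short of where the head springs up, and the extra turn is why the stud sits at its end stop.
- The wrist and top cameras differed by 2–4 mm, which I corrected for using the grasp.

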